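Reset the bean portioner and lock it again

ROBOT

A 6-joint arm with a two-finger parallel gripper is mounted at the origin on the work surface. World frame = base frame: x ahead of the robot, y to its left, z up, the work surface at z = 0. Lengths are in m, angles in degrees, forces in N, time in s.
With the tool pointing down it reaches from about 0.4 to 0.825 m from the base axis. Payload 7 kg.
Tool frame: the origin (TCP) lies on the centre line of the jaws, within the pads' length; the fingertips stand 14 mm ahead of it and the grasp point (between the pads) lies 5 mm behind it; z points along the fingers, x is the direction in which the jaws open and shut, and the axes are right-handed (so a half turn about z gives the same grasp; the last joint's range is limited). The gripper opens to 88 mm and grips with 3 to 60 N. Pads are 19 mm wide; open, the fingers measure 130 mm over their backs; the gripper's body (78 mm by 193 mm) begins 47 mm behind the grasp point.
Start: joints at [-59.525, 20.546, 0.682, 0, -70.136, -16.507], TCP at [0.163, -0.655, 0.241] pointing down, gripper open.
Joint ranges: [-176.03, 176.03], [-82.01, 121.73], [-58.28, 71.71], [-173.87, 95.51], [-174.79, -0.11], [-173.66, 173.66]. Speed limits (degrees/s): [136.94, 136.94, 172.46, 180, 180, 180].

INTERFACE

Orientations are given as [roll, pitch, yaw] about the fixed x, y, z axes, in that order (R = Rz(yaw) Ry(pitch) Rx(roll)).
In Python, from plant import * gives the robot as it stands.
- The arm moves only by the shell command python3 -m handwheel 'ROWS' [OPENING]. ROWS is JSON, a list of rows, each a list of 2 entries, a list of its own where there are three numbers: the shift along the tool's x, y, z each as a share of 0.2 m, from -1 to 1, then the turn, a rotation vector about the tool's x, y, z each as a share of 360 degrees, from -1 to 1. In form: [[[tx, ty, tz], [ax, ay, az]], ...]. A call has 1 to 5 rows; each row is the pose to reach, as a shift and turn from the pose commanded when the call began, along the tool's axes at that moment, turning the shorter way round; what a row does not reach only later rows make up. A row lasts 1/12 s, in which the tool goes at most 41.7 mm and 7.16 degrees, less where a joint would pass 70% of its speed; a pose out of reach is approached as far as the arm can. A call with a number of a shift or a turn outside -1 to 1 is refused whole. A call with a gripper value outside its range is refused whole. OPENING is the closure, from -1 (fully open) to 1 (shut), set as the call begins (- or left out, the last holds). The fingers move at their own pace and stop on an object; the grip force is fixed at half the most. Time passes only in rows, so rows that repeat a pose let the fingers close. It gives the time, the measured TCP pose, the force and the opening at its end, in the units of the state.
- get_obs(): the state, without advancing time (a new reading comes with each control period).
- snapshot(name): name is "scene" or "top"; returns a dict with "color" (400x640x3 uint8, red, green, blue), "z_map" (400x640 float32, m along the optical axis (not along the pixel's ray), 0 where there is no reading), "intrinsics" (3x3 intrinsics, pixels), "rvec" (rotation vector, rad) and "tvec" (3), from world to camera coordinates, as OpenCV has them. Camera axes: x right, y down, z forward; pixel columns grow to the right and rows downward; lengths in m; the calibration is good to about 2 mm. A picture is of the moment at which its call begins.
- close_job(): hands the job in, once; it reports no verdict.
The state is a dict: "clock": time; "joint_pos": joint angles; "qvel": joint speeds; "tau": joint torques, N m; "tool_pos": TCP position; "orientation": TCP orientation; "force": force on the tool from outside, world axes, zero at the start; "moment": the same for the moment, N m; "opening": finger opening in m.
Only numpy, scipy, OpenCV 4.12 (cv2) and the standard library are available. Lean on these libraries where they do the work, as an engineer would, in place of code of your own. Each camera call takes 0.05 s, during which the arm holds its last target. There are 200 camera calls.

TASK

Change the portion size on the bean portioner: loosen the lock ring on top until the dial is free, turn the dial clockwise by its pin until its pointer lines up with the steel marker clip on the rim, then tighten the lock ring firmly again without forcing it. Leave the things around the portioner where they are.

Things in the scene. Friction and masses are not known exactly. Their poses are not given: they have to be found in the camera images.
- portioner: Fixed metal drum (168 mm diameter, top 98 mm above the counter) on a dark steel base plate 210 x 190 x 12 mm, with a level spout on its +x side. Origin: centre of the plate's underside, on the counter; z is the common axis of drum, dial and lock ring. It stands anywhere in the middle of the counter, turned by up to 0.45 rad.
- dial: The adjuster: ribbed steel disc, 150 mm diameter, 14 mm thick, on the drum. Origin: on its axis at its underside, 100 mm above the counter; x points to its pointer, the grip pin stands on the -x side. To be turned clockwise from above (yaw falls) by 0.7 to 1.35 rad; loose it takes 0.12 N m (2 N at the pin). On its thread it sinks about 1 mm as it turns, so the lock ring comes tight elsewhere.
- dial_pin (a point): Top of the dial's grip pin: round, 14 mm diameter, standing 41 mm above the dial's upper face, 62 mm from the axis. The point is the centre of the pin's top end.
- dial_pointer (a point): Tip of the dial's pointer, a dark diamond-ended strip 6 mm high on its upper face at the rim; 83 mm from the axis.
- marker: Steel marker clip (14 mm wide, with a narrow 3.5 mm upright fin on top) fixed to the outside of the drum's rim. Origin: on the drum's axis at counter height; x axis points from the axis to the clip. The pointer is set when the dial's x axis and this x axis agree (to better than 0.06 rad, 5 mm at the rim).
- marker_tip (a point): Top of the clip's fin, 90 mm from the axis and 126 mm above the counter.
- washer: Brass washer, 58 mm diameter, 4 mm thick, between dial and lock ring. It slides up and down but cannot turn. The lock ring presses it onto the dial; its origin is on the axis at its underside.
- lock_ring: Steel lock ring: hub 60 mm diameter, 12 mm high, with one upright bar across it, 58 mm long, 12 mm thick, 11 to 41 mm above this origin. Origin: on the axis at the hub's underside, 118 mm above the counter; x along the bar. Right-hand thread: counter-clockwise from above (yaw grows) loosens, clockwise tightens. Starts tight; 0.65 to 0.8 rad frees the dial. It can turn 1.8 rad either way.
- ring_bar (a point): Middle of the bar's upper edge, on the axis. Free, the ring takes 0.12 N m. From its first touch on the washer the torque climbs by about 1 N m per rad: 0.4 to 0.55 rad past the touch (near 0.6 N m while turning, 24 N at 25 mm) is firm, past 1 N m is forced. Once the dial is turned the touch comes 0.3 to 0.9 rad further clockwise than before; it must be felt. It stays where left.
- scoop: Bystander: steel cup, 72 mm diameter, 62 mm high, before the spout. Origin at the centre of its foot.
- jar: Bystander: glass jar, 68 mm diameter, 95 mm high, beside the portioner (+y side at yaw 0). Origin at the centre of its foot.
- weight: Bystander: brass knobbed weight, 42 mm diameter, 58 mm high, on the other side of the portioner. Origin at the centre of its foot.
- price_card: Bystander: blank paper card 88 x 3 mm, 75 mm high, on a small wooden foot. Origin at the centre of the foot's underside.
- tin: Bystander: food tin, 74 mm diameter, 85 mm high. Origin at the centre of its foot.
- onion: Bystander: red onion, 72 mm diameter, 71 mm high. Origin at its underside.
- onion_b: Bystander: brown onion, 72 mm diameter, 71 mm high. Origin at its underside.

How it is judged:
By the outcome, as a careful person would: the job done as asked, in the order asked, and still so for the second after the job is handed in, with the robot touching nothing.
It also fails if it takes over 72 s, if anything falls off the work surface, if the arm or the gripper's body presses on something with over 40 N, if the wrist force passes 120 N, or if a joint passes its speed limit or range.

## Working session

There is one attempt and no reset: what is moved stays moved. The work goes in short steps, Python scripts to look and compute and a shell command to move; the robot and the scene stay as the last step left them, time stands still between calls to the robot, and variables do not carry over. Pictures are saved under pics/ and viewed, about 8 in all and at most 12, crops included, and the job is handed in when it is done.

```bash
mkdir -p pics; ls; cat > h.py <<'E'
from plant import *
import numpy as np, cv2
def cam(n):
    s=snapshot(n); R=cv2.Rodrigues(np.array(s["rvec"],float))[0]; t=np.array(s["tvec"],float).ravel()
    return s,np.array(s["intrinsics"],float),R,t
def atz(K,R,t,u,v,z):
    d=R.T@np.linalg.inv(K)@[u,v,1.]; c=-R.T@t
    return c+d*(z-c[2])/d[2]
def proj(K,R,t,p):
    q=K@(R@np.array(p,float)+t); return q[:2]/q[2]
def cloud(s,K,R,t):
    z=s["z_map"]; v,u=np.mgrid[:z.shape[0],:z.shape[1]]
    P=np.stack([u,v,np.ones_like(u)],-1)@np.linalg.inv(K).T*z[...,None]
    return (P-t)@R
E
python3 - <<'E'
from h import *
print(get_obs())
for n in("scene","top"):
    s,K,R,t=cam(n); cv2.imwrite(f"pics/{n}0.png",s["color"][...,::-1]); print(n,K.tolist(),-R.T@t,R.round(3).tolist())
    np.savez(f"{n}0.npz",c=s["color"],z=s["z_map"],K=K,R=R,t=t)
E
```

```text
pics
{'clock': 0.0, 'joint_pos': array([-5.95249072e+01,  2.05899120e+01,  6.31962192e-01, -1.83581220e-02,
       -7.01352875e+01, -1.65078752e+01]), 'qvel': array([-0.02453135, -0.01369956,  0.11837878,  0.10444045, -0.01196649,
       -0.00262415]), 'tau': array([ 8.43229445e-04, -5.82723391e+01,  2.93057603e+01,  6.99736610e+00,
        6.83259394e-03, -1.50262285e-04]), 'tool_pos': array([ 0.16278125, -0.65458792,  0.23963164]), 'orientation': array([-1.79990051e+02, -9.42981559e-02,  1.03960957e+02]), 'force': array([ 0.23087485,  0.56240066, -0.5951141 ]), 'moment': array([0.01415989, 0.01339521, 0.04666586]), 'opening': 0.0875464959514743}
scene [[368.1533497114395, 0.0, 321.07835508818766], [0.0, 368.1533497114395, 197.67246470609126], [0.0, 0.0, 1.0]] [1.25509728 0.14634212 0.94782244] [[-0.196, 0.981, -0.016], [0.741, 0.137, -0.657], [-0.642, -0.141, -0.754]]
top [[511.6998045082057, 0.0, 323.2326609452366], [0.0, 511.6998045082057, 205.72175372294078], [0.0, 0.0, 1.0]] [ 0.45495867 -0.02532126  1.58382817] [[0.009, -1.0, -0.012], [-0.998, -0.008, -0.059], [0.059, 0.012, -0.998]]
```

View pics/top0.png

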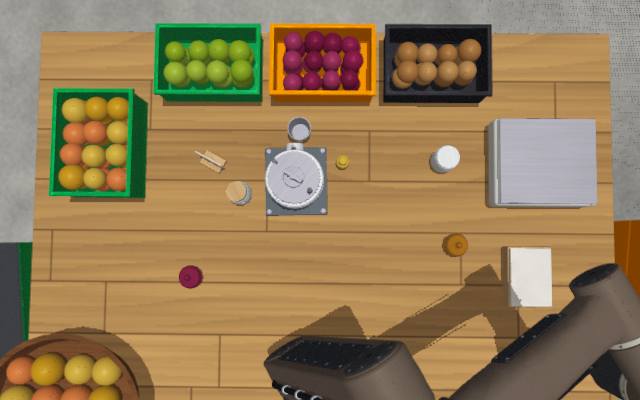

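View pics/scene0.png

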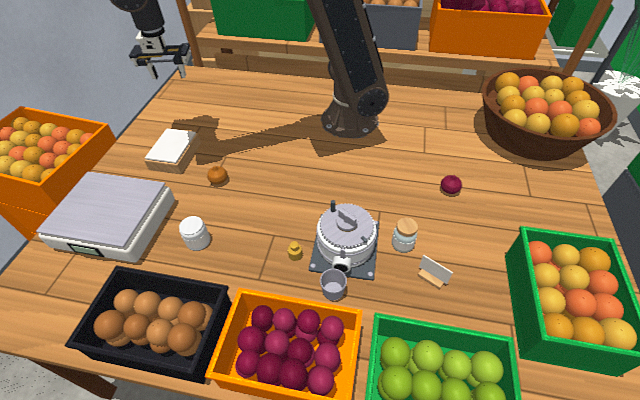

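The top view shows the portioner at about (295,179) px, with the jar to its left, the weight to its right and the scoop above. Next I enlarge it.

```bash
python3 - <<'E'
import numpy as np,cv2
from h import *
a=np.load("top0.npz");b=np.load("scene0.npz")
c1=cv2.resize(a["c"][144:214,260:330],None,fx=8,fy=8,interpolation=cv2.INTER_CUBIC)
c2=cv2.resize(b["c"][190:280,305:385],None,fx=6.25,fy=6.25,interpolation=cv2.INTER_CUBIC)[:560]
im=np.hstack([c1,np.pad(c2,((0,560-c2.shape[0]),(0,0),(0,0)))])[:, :1060]
cv2.imwrite("pics/c1.png",c1[...,::-1]);cv2.imwrite("pics/c2.png",c2[...,::-1])
# depth: dial face ring points
for d in(a,b):
    P=cloud({"z_map":d["z"]},d["K"],d["R"],d["t"])
    for lo,hi in((.109,.119),(.14,.165)):
        m=(P[...,2]>lo)&(P[...,2]<hi)&(abs(P[...,1]-.06)<.12)&(abs(P[...,0]-.53)<.15)
        q=P[m]; print(lo,len(q),q.mean(0),q.min(0),q.max(0))
        if lo<.12 and len(q)>5:
            (cx,cy),r=cv2.minEnclosingCircle(q[:,:2].astype(np.float32)); print(cx,cy,r)
E
```

```text
0.109 1405 [0.61788472 0.07985378 0.11393565] [0.54836022 0.00295361 0.10900309] [0.6798887  0.15657254 0.11896158]
0.626716136932373 0.08109187334775925 0.0804486870765686
0.14 122 [0.61692931 0.07043939 0.15666055] [0.57803771 0.02691938 0.14159015] [0.64393304 0.10365228 0.16452128]
0.109 1240 [0.62533862 0.08332805 0.11429292] [0.54842477 0.00455993 0.10908747] [0.67977727 0.1575835  0.118908  ]
0.6281462907791138 0.08173450827598572 0.08075807988643646
0.14 180 [0.62252483 0.07402565 0.15332214] [0.58049854 0.02775563 0.14061127] [0.64617421 0.10742926 0.16101113]
```

View pics/c1.png

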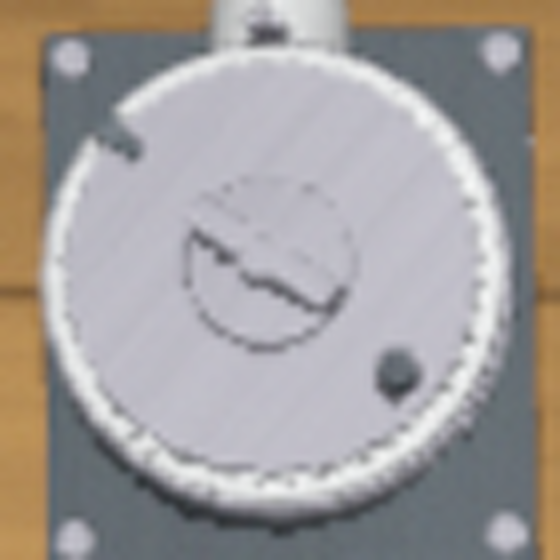

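View pics/c2.png

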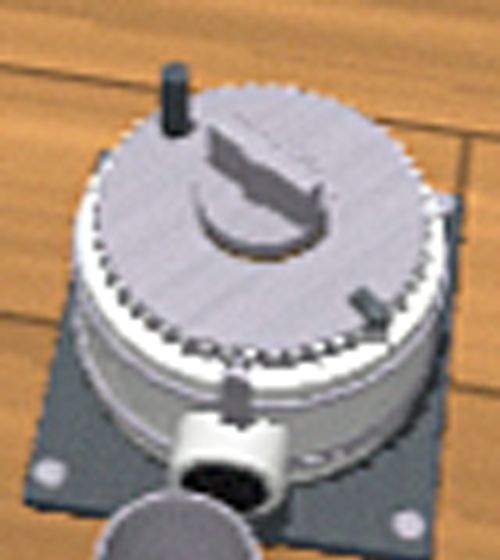

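```bash
cat > m.py <<'E'
from h import *
C=np.array([.6235,.081])
a=np.load("top0.npz");b=np.load("scene0.npz")
ca=(a["K"],a["R"],a["t"]);cb=(b["K"],b["R"],b["t"])
def T(x,y,z):return atz(*ca,260+(x+.5)/8-.5,144+(y+.5)/8-.5,z)
def S(x,y,z):return atz(*cb,305+(x+.5)/6.25-.5,190+(y+.5)/6.25-.5,z)
# axis from hub / dial circles
th=np.linspace(0,2*np.pi,72)
for n,p in [("dial ctr T",T(269,256,.114)),("hub T",T(270,265,.128)),("dial ctr S",S(262,225,.114)),
 ("ptrT",T(98,132,.118)),("ptrS",S(382,328,.118)),("mkT",T(265,28,.126)),("mkS",S(237,378,.126)),
 ("pinT",T(398,366,.155)),("pinS",S(175,70,.155)),
 ("barT1",T(195,233,.157)),("barT2",T(342,298,.157)),("barS1",S(212,128,.159)),("barS2",S(318,192,.157))]:
    d=p[:2]-C; print(n,p.round(4),"r",np.hypot(*d).round(4),"ang",np.arctan2(d[1],d[0]).round(3))
for cc in(ca,cb):print([proj(*cc,[C[0],C[1],z]).round(2).tolist() for z in(.114,.159)])
E
python3 m.py
```

```text
dial ctr T [0.628  0.0805 0.114 ] r 0.0045 ang -0.114
hub T [0.6231 0.0791 0.128 ] r 0.002 ang -1.762
dial ctr S [0.6337 0.0815 0.114 ] r 0.0102 ang 0.048
ptrT [0.6721 0.1425 0.118 ] r 0.0784 ang 0.902
ptrS [0.6819 0.1411 0.118 ] r 0.0838 ang 0.8
mkT [0.709  0.0821 0.126 ] r 0.0855 ang 0.013
mkS [0.7239 0.0842 0.126 ] r 0.1004 ang 0.032
pinT [0.5848 0.0318 0.155 ] r 0.0626 ang -2.238
pinS [0.5849 0.0327 0.155 ] r 0.0618 ang -2.245
barT1 [0.6309 0.1035 0.157 ] r 0.0236 ang 1.254
barT2 [0.6083 0.0516 0.157 ] r 0.0331 ang -2.047
barS1 [0.6185 0.0553 0.159 ] r 0.0262 ang -1.761
barS2 [0.6437 0.1059 0.157 ] r 0.0321 ang 0.889
[[292.99, 177.11], [291.85, 175.27]]
[[346.87, 222.72], [347.47, 212.77]]
```

```bash
cat > fit.py <<'E'
from h import *
def fit(C0=(.6255,.08),zt=.159):
    for n in("top","scene"):
        s,K,R,t=cam(n); P=cloud(s,K,R,t); r=np.hypot(P[...,0]-C0[0],P[...,1]-C0[1])
        m=(P[...,2]>.150)&(P[...,2]<.17)&(r<.036); q=P[m]
        (c,wh,a)=cv2.minAreaRect(q[:,:2].astype(np.float32)); w=np.linalg.svd(q[:,:2]-q[:,:2].mean(0))[2][0]
        print(n,"bar",len(q),"mean",q.mean(0).round(4),"ang",np.degrees(np.arctan2(w[1],w[0])).round(1)%180,"rect",np.round(c,4),np.round(wh,4),round(a,1))
        m=(P[...,2]>.145)&(r>.045)&(r<.075);q=P[m]
        if len(q):print("  pin",len(q),q.mean(0).round(4))
        m=(P[...,2]>.104)&(P[...,2]<.122)&(r<.095); (c,rad)=cv2.minEnclosingCircle(P[m][:,:2].astype(np.float32)); print("  disc",np.round(c,4),rad)
if __name__=="__main__":fit()
E
python3 fit.py
```

```text
top bar 96 mean [0.6241 0.0785 0.158 ] ang 57.599999999999994 rect [0.6244 0.0788] [0.0568 0.0166] 64.2
  pin 21 [0.5847 0.032  0.1534]
  disc [0.6301 0.0832] 0.08458016812801361
scene bar 111 mean [0.628  0.0815 0.1572] ang 58.6 rect [0.6269 0.0811] [0.0567 0.0198] 48.9
  pin 25 [0.588  0.0339 0.1525]
  disc [0.6331 0.0864] 0.08726662397384644
```

```bash
for i in 1 2 3 4; do :; done; python3 -m handwheel '[[[0.6,0.625,0],[0,0,0]],[[0.6,0.625,0],[0,0,0]],[[0.6,0.625,0],[0,0,0]],[[0.6,0.625,0],[0,0,0]],[[0.6,0.625,0],[0,0,0]]]' -1
```

```text
clock: 0.62
tool_pos: [0.2572, -0.5043, 0.2409]
orientation: [179.9, -0.0, 104.1]
force: [-1.1, -0.9, -0.6]
opening: 0.0878
```

```bash
python3 -m handwheel '[[[0.6,0.625,0],[0,0,0]],[[0.6,0.625,0],[0,0,0]],[[0.6,0.625,0],[0,0,0]],[[0.6,0.625,0],[0,0,0]],[[0.6,0.625,0],[0,0,0]]]' -1
python3 -m handwheel '[[[0.6,0.625,0],[0,0,0]],[[0.6,0.625,0],[0,0,0]],[[0.6,0.625,0],[0,0,0]],[[0.6,0.625,0],[0,0,0]],[[0.6,0.625,0],[0,0,0]]]' 
python3 -m handwheel '[[[0.6,0.625,0],[0,0,0]],[[0.6,0.625,0],[0,0,0]],[[0.6,0.625,0],[0,0,0]],[[0.6,0.625,0],[0,0,0]],[[0.6,0.625,0],[0,0,0]]]' 0.05
cat > p.py <<'E'
import sys
from h import *
# usage: p.py x y z yaw -> shares from current measured pose
o=get_obs();p=o["tool_pos"];y=np.radians(o["orientation"][2]);x,yy,z,w=map(float,sys.argv[1:5])
d=np.array([x,yy,z])-p; c,s=np.cos(y),np.sin(y)
w=(w-np.degrees(y)+180)%360-180
print("clock",round(o["clock"],2),"pos",p.round(4),"rpy",o["orientation"].round(2),"F",o["force"].round(1),"M",o["moment"].round(2),"op",round(o["opening"],4))
print("shift",np.round([ (d[0]*c+d[1]*s)/.2,(d[0]*s-d[1]*c)/.2,-d[2]/.2],4),"az",round(-w/360,4),"tilt ax,ay",o["joint_pos"].round(1))
E
python3 p.py .626 .080 .24 151
```

```text
clock: 1.03
tool_pos: [0.3498, -0.3579, 0.2409]
orientation: [179.9, 0.0, 104.2]
force: [-0.0, -0.0, 0.3]
opening: 0.0878
clock: 1.45
tool_pos: [0.4425, -0.2114, 0.2408]
orientation: [179.9, 0.0, 104.2]
force: [-0.4, -0.1, 0.5]
opening: 0.0874
clock: 1.87
tool_pos: [0.5352, -0.0645, 0.2403]
orientation: [179.9, 0.0, 104.1]
force: [0.7, 0.2, 0.6]
opening: 0.0596
clock 1.87 pos [ 0.5352 -0.0645  0.2403] rpy [179.94   0.   104.14] F [0.7 0.2 0.6] M [-0.08 -0.1   0.02] op 0.0596
shift [0.5897 0.617  0.0016] az -0.1302 tilt ax,ay [ 14.    7.7 -16.6   0.  -65.7 -89.8]
```

```bash
python3 -m handwheel '[[[0.59,0.617,0],[0,0,-0.02]],[[0.59,0.617,0],[0,0,-0.04]],[[0.59,0.617,0],[0,0,-0.06]],[[0.59,0.617,0],[0,0,-0.08]],[[0.59,0.617,0],[0,0,-0.095]]]'
python3 -m handwheel '[[[0,0,0.1],[0,0,-0.02]],[[0,0,0.1],[0,0,-0.035]],[[0,0,0.1],[0,0,-0.035]]]'
python3 p.py .626 .080 .20 151
python3 - <<'E'
from h import *
s,K,R,t=cam("top"); s2,K2,R2,t2=cam("scene")
a=cv2.resize(s["color"][124:224,235:335],None,fx=4,fy=4,interpolation=cv2.INTER_CUBIC)
b=cv2.resize(s2["color"][170:270,300:400],None,fx=4,fy=4,interpolation=cv2.INTER_CUBIC)
cv2.imwrite("pics/d1.png",np.hstack([a,b])[...,::-1])
E
```

```text
clock: 2.28
tool_pos: [0.6264, 0.0804, 0.2393]
orientation: [-180.0, 0.0, 138.7]
force: [0.4, -0.4, -0.7]
opening: 0.0421
clock: 2.53
tool_pos: [0.623, 0.0758, 0.2189]
orientation: [-179.9, -0.1, 151.0]
force: [1.3, 0.4, 0.5]
opening: 0.0419
clock 2.53 pos [0.623  0.0758 0.2189] rpy [-1.7987e+02 -1.1000e-01  1.5104e+02] F [1.3 0.4 0.5] M [ 0.04  0.04 -0.03] op 0.0419
shift [-0.0027  0.0257  0.0947] az 0.0001 tilt ax,ay [ 24.7  17.   -7.3  -0.  -65.8 -53.7]
```

View pics/d1.png

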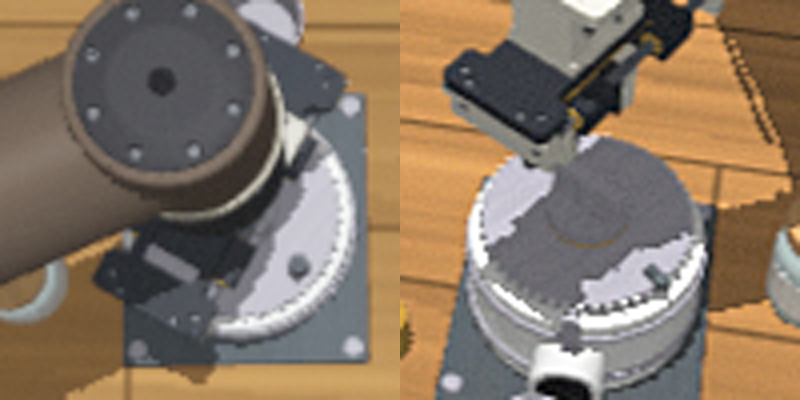

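The gripper hangs over the drum, hiding the bar. The marker clip (scene half, ~(572,335)) and the pointer (~(657,272)) are visible. I'll correct the offset and descend in steps.

```bash
python3 -m handwheel '[[[0,0,0.1],[0,0,0]],[[0,0,0.1],[0,0,0]],[[0,0,0.1],[0,0,0]]]'; python3 p.py .6255 .080 .148 151
```

```text
clock: 2.88
tool_pos: [0.6231, 0.0753, 0.2005]
orientation: [-179.9, -0.0, 150.6]
force: [0.2, -0.5, 0.3]
opening: 0.0418
clock 2.88 pos [0.6231 0.0753 0.2005] rpy [-1.7994e+02 -5.0000e-02  1.5062e+02] F [ 0.2 -0.5  0.3] M [0.02 0.02 0.02] op 0.0418
shift [0.0012 0.0265 0.2623] az -0.001 tilt ax,ay [ 24.7  17.8  -8.8  -0.  -63.5 -54.1]
```

```bash
python3 -m handwheel '[[[0.001,0.026,0.1],[0,0,0]],[[0.001,0.026,0.2],[0,0,0]],[[0.001,0.026,0.262],[0,0,0]],[[0.001,0.026,0.262],[0,0,0]]]'; python3 p.py .6255 .080 .148 151
python3 -m handwheel '[[[0,0,0],[0,0,0]],[[0,0,0],[0,0,0]],[[0,0,0],[0,0,0]],[[0,0,0],[0,0,0]],[[0,0,0],[0,0,0]]]' 0.6;python3 p.py .6255 .080 .148 151
```

```text
clock: 3.22
tool_pos: [0.6248, 0.08, 0.1465]
orientation: [-179.9, -0.1, 150.7]
force: [-1.4, -0.5, -0.7]
opening: 0.0417
clock 3.22 pos [0.6248 0.08   0.1465] rpy [-1.7986e+02 -1.3000e-01  1.5067e+02] F [-1.4 -0.5 -0.7] M [0.03 0.17 0.03] op 0.0417
shift [-0.0029  0.0018 -0.0077] az -0.0009 tilt ax,ay [ 25.   20.6 -12.2  -0.  -57.4 -54.3]
clock: 3.63
tool_pos: [0.6263, 0.0805, 0.1491]
orientation: [179.9, 0.1, 150.8]
force: [-0.4, 0.2, 0.4]
opening: 0.0184
clock 3.63 pos [0.6263 0.0805 0.1491] rpy [1.7994e+02 5.0000e-02 1.5076e+02] F [-0.4  0.2  0.4] M [ 0.08  0.12 -0.03] op 0.0184
shift [ 0.0021 -0.0041  0.0056] az -0.0007 tilt ax,ay [ 25.   20.5 -12.1   0.  -57.4 -54.3]
```

```bash
for i in 1; do python3 -m handwheel '[[[0,0,0],[0,0,0]],[[0,0,0],[0,0,0]]]' 0.68;python3 p.py .6255 .080 .148 151
python3 -m handwheel '[[[0,0,0],[0,0,0]],[[0,0,0],[0,0,0]],[[0,0,0],[0,0,0]]]' 1;python3 p.py .6255 .080 .148 151; done
```

```text
clock: 3.8
tool_pos: [0.626, 0.0804, 0.1485]
orientation: [180.0, 0.0, 150.8]
force: [-0.3, 0.5, 0.4]
opening: 0.0145
clock 3.8 pos [0.626  0.0804 0.1485] rpy [1.7998e+02 1.0000e-02 1.5077e+02] F [-0.3  0.5  0.4] M [0.06 0.05 0.03] op 0.0145
shift [ 0.0009 -0.003   0.0023] az -0.0006 tilt ax,ay [ 25.   20.5 -12.1  -0.  -57.4 -54.2]
clock: 4.05
tool_pos: [0.6254, 0.0807, 0.1484]
orientation: [-180.0, -0.0, 150.7]
force: [-4.7, 3.6, 4.8]
opening: 0.012
clock 4.05 pos [0.6254 0.0807 0.1484] rpy [-1.8000e+02 -5.0000e-02  1.5075e+02] F [-4.7  3.6  4.8] M [ 1.16  1.92 -0.42] op 0.012
shift [-0.0022 -0.0026  0.0018] az -0.0007 tilt ax,ay [ 25.   20.5 -12.1  -0.  -57.4 -54.3]
```

```bash
python3 -m handwheel '[[[0.003,0,0],[0,0,-0.01]],[[0.003,0,0],[0,0,-0.02]],[[0.003,0,0],[0,0,-0.03]]]';python3 p.py .6255 .080 .148 151
python3 -m handwheel '[[[0,0,0],[0,0,-0.01]],[[0,0,0],[0,0,-0.02]],[[0,0,0],[0,0,-0.03]],[[0,0,0],[0,0,-0.03]]]';python3 p.py .6255 .080 .148 151
```

```text
clock: 4.3
tool_pos: [0.6252, 0.0808, 0.1485]
orientation: [180.0, -0.0, 161.7]
force: [-4.0, 2.0, 6.0]
opening: 0.012
clock 4.3 pos [0.6252 0.0808 0.1485] rpy [ 1.8000e+02 -1.0000e-02  1.6173e+02] F [-4.  2.  6.] M [ 0.82  1.66 -0.26] op 0.012
shift [-0.0029 -0.0034  0.0025] az 0.0298 tilt ax,ay [ 25.1  20.4 -12.2  -0.  -57.4 -43.3]
clock: 4.63
tool_pos: [0.625, 0.0808, 0.1487]
orientation: [180.0, -0.0, 172.6]
force: [-4.1, 2.0, 6.5]
opening: 0.0118
clock 4.63 pos [0.625  0.0808 0.1487] rpy [ 1.8000e+02 -2.0000e-02  1.7261e+02] F [-4.1  2.   6.5] M [ 0.82  2.04 -0.01] op 0.0118
shift [-0.003  -0.0039  0.0036] az 0.06 tilt ax,ay [ 25.1  20.4 -12.2  -0.  -57.4 -32.5]
```

```bash
python3 -m handwheel '[[[0,0,0],[0,0,-0.017]],[[0,0,0],[0,0,-0.034]],[[0,0,0],[0,0,-0.051]],[[0,0,0],[0,0,-0.068]],[[0,0,0],[0,0,-0.085]]]';python3 p.py .6255 .080 .148 151
python3 -m handwheel '[[[0,0,0],[0,0,0]],[[0,0,0],[0,0,0]]]';python3 p.py .6255 .080 .148 151
python3 -m handwheel '[[[0,0,0],[0,0,0]],[[0,0,0],[0,0,0]],[[0,0,0],[0,0,0]],[[0,0,0],[0,0,0]]]' 0.5;python3 p.py .6255 .080 .148 151
```

```text
clock: 5.05
tool_pos: [0.6245, 0.0807, 0.1494]
orientation: [180.0, -0.1, -156.7]
force: [-10.0, 2.7, 14.0]
opening: 0.0119
clock 5.05 pos [0.6245 0.0807 0.1494] rpy [ 1.7999e+02 -5.0000e-02 -1.5671e+02] F [-10.    2.7  14. ] M [ 0.91  3.83 -0.17] op 0.0119
shift [-0.003  -0.0052  0.0071] az 0.1453 tilt ax,ay [ 25.1  20.4 -12.2  -0.  -57.5  -1.8]
clock: 5.22
tool_pos: [0.6245, 0.0807, 0.1495]
orientation: [-180.0, -0.1, -157.0]
force: [-9.2, 1.9, 13.7]
opening: 0.0113
clock 5.22 pos [0.6245 0.0807 0.1495] rpy [-1.8000e+02 -5.0000e-02 -1.5695e+02] F [-9.2  1.9 13.7] M [0.83 3.64 0.07] op 0.0113
shift [-0.0033 -0.0049  0.0074] az 0.1446 tilt ax,ay [ 25.1  20.4 -12.2  -0.  -57.5  -2. ]
clock: 5.55
tool_pos: [0.6255, 0.0806, 0.1479]
orientation: [-180.0, -0.0, -157.0]
force: [-0.1, 0.2, -0.0]
opening: 0.0215
clock 5.55 pos [0.6255 0.0806 0.1479] rpy [-1.7999e+02 -1.0000e-02 -1.5703e+02] F [-0.1  0.2 -0. ] M [0.01 0.15 0.02] op 0.0215
shift [ 0.0011 -0.0027 -0.0005] az 0.1443 tilt ax,ay [ 25.1  20.5 -12.2   0.  -57.3  -2.1]
```

```bash
python3 -m handwheel '[[[0,0,-0.15],[0,0,0]],[[0,0,-0.35],[0,0,0]],[[0,0,-0.35],[0,0,0.018]],[[0,0,-0.35],[0,0,0.036]],[[0,0,-0.35],[0,0,0.055]]]' 0.1
python3 -m handwheel '[[[0,0,0],[0,0,0.02]],[[0,0,0],[0,0,0.04]],[[0,0,0],[0,0,0.06]],[[0,0,0],[0,0,0.08]],[[0,0,0],[0,0,0.1]]]'
python3 -m handwheel '[[[0,0,0],[0,0,0.02]],[[0,0,0],[0,0,0.02]],[[0,0,0],[0,0,0.02]]]'
python3 p.py .586 .033 .215 140
```

```text
clock: 5.97
tool_pos: [0.6258, 0.0808, 0.2188]
orientation: [180.0, 0.1, -177.2]
force: [-0.3, 0.8, 0.2]
opening: 0.0389
clock: 6.38
tool_pos: [0.6255, 0.0806, 0.2179]
orientation: [-180.0, -0.0, 147.0]
force: [0.4, -0.8, -0.7]
opening: 0.0393
clock: 6.63
tool_pos: [0.6254, 0.0806, 0.2179]
orientation: [-180.0, -0.0, 140.4]
force: [-0.2, 0.6, 0.3]
opening: 0.0395
clock 6.63 pos [0.6254 0.0806 0.2179] rpy [-179.98   -0.    140.38] F [-0.2  0.6  0.3] M [ 0.07  0.05 -0.04] op 0.0395
shift [ 0.     -0.3092  0.0144] az 0.0011 tilt ax,ay [ 25.1  17.3  -7.1   0.  -65.6 -64.7]
```

```bash
python3 -m handwheel '[[[0,-0.15,0],[0,0,0]],[[0,-0.309,0],[0,0,0]],[[0,-0.309,0],[0,0,0]],[[0,-0.309,0],[0,0,0]]]'
python3 - <<'E'
from h import *
s2,K2,R2,t2=cam("scene"); cv2.imwrite("pics/e1.png",cv2.resize(s2["color"][170:270,300:400],None,fx=6,fy=6,interpolation=cv2.INTER_CUBIC)[...,::-1])
E
python3 p.py .586 .033 .136 140
```

```text
clock: 6.97
tool_pos: [0.5852, 0.0323, 0.2186]
orientation: [180.0, 0.0, 140.3]
force: [0.1, 0.3, 0.0]
opening: 0.0392
clock 7.02 pos [0.5859 0.0329 0.2186] rpy [1.7996e+02 3.0000e-02 1.4031e+02] F [ 0.3  0.1 -0.7] M [ 0.08 -0.03 -0.01] op 0.0394
shift [-2.000e-04  7.000e-04  4.131e-01] az 0.0009 tilt ax,ay [ 22.3  13.2 -12.7   0.  -64.1 -62. ]
```

View pics/e1.png

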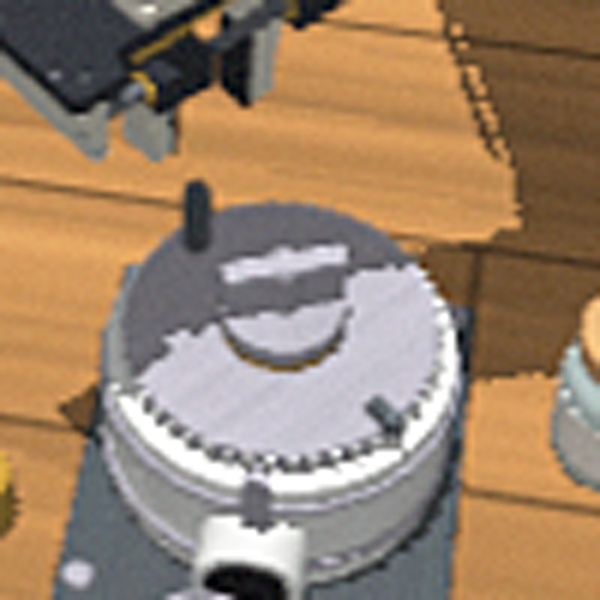

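The bar has turned about 50°. The pin top (198,185) and pointer (390,415) haven't moved, and the clip fin is at (258,485). Descending onto the pin.

```bash
python3 -m handwheel '[[[0,0,0.15],[0,0,0]],[[0,0,0.3],[0,0,0]],[[0,0,0.4],[0,0,0]],[[0,0,0.4],[0,0,0]],[[0,0,0.4],[0,0,0]]]'; python3 p.py .586 .033 .136 140
python3 -m handwheel '[[[0,0,0],[0,0,0]],[[0,0,0],[0,0,0]],[[0,0,0],[0,0,0]],[[0,0,0],[0,0,0]],[[0,0,0],[0,0,0]]]' 1; python3 p.py .586 .033 .136 140
```

```text
clock: 7.43
tool_pos: [0.5859, 0.0335, 0.1375]
orientation: [-179.9, -0.0, 140.3]
force: [0.6, -0.2, 1.0]
opening: 0.0398
clock 7.43 pos [0.5859 0.0335 0.1375] rpy [-1.7987e+02 -4.0000e-02  1.4028e+02] F [ 0.6 -0.2  1. ] M [ 0.05  0.02 -0.04] op 0.0398
shift [-0.0019 -0.0016  0.0074] az 0.0008 tilt ax,ay [ 22.4  17.4 -18.5   0.  -54.3 -62.1]
clock: 7.85
tool_pos: [0.5862, 0.0334, 0.1391]
orientation: [179.9, 0.0, 140.2]
force: [0.1, 0.5, 4.1]
opening: 0.0132
clock 7.85 pos [0.5862 0.0334 0.1391] rpy [1.7992e+02 4.0000e-02 1.4017e+02] F [0.1 0.5 4.1] M [0.37 0.37 0.06] op 0.0132
shift [-0.0007 -0.0022  0.0154] az 0.0005 tilt ax,ay [ 22.3  17.2 -18.5   0.  -54.2 -62.2]
```

```bash
python3 -m handwheel '[[[0.0268,0.0012,0],[0,0,0.0139]],[[0.0534,0.0047,0],[0,0,0.0278]],[[0.0796,0.0105,0],[0,0,0.0417]],[[0.1052,0.0185,0],[0,0,0.0556]],[[0.1251,0.0266,0],[0,0,0.0667]]]'; python3 p.py .586 .033 .136 140
python3 -m handwheel '[[[0,0,0],[0,0,0]]]'; python3 p.py .586 .033 .136 140
```

```text
clock: 8.27
tool_pos: [0.5705, 0.0535, 0.1388]
orientation: [179.9, 0.0, 115.9]
force: [4.1, -1.6, -2.0]
opening: 0.0133
clock 8.27 pos [0.5705 0.0535 0.1388] rpy [1.7991e+02 3.0000e-02 1.1589e+02] F [ 4.1 -1.6 -2. ] M [-0.58 -1.07 -0.04] op 0.0133
shift [-0.1261  0.0252  0.0138] az -0.067 tilt ax,ay [ 24.9  16.  -20.3   0.  -53.6 -89.1]
clock: 8.35
tool_pos: [0.5703, 0.054, 0.1387]
orientation: [179.9, 0.0, 116.0]
force: [0.9, 0.9, 0.2]
opening: 0.0133
clock 8.35 pos [0.5703 0.054  0.1387] rpy [179.91   0.   115.99] F [0.9 0.9 0.2] M [ 0.32 -0.28 -0.08] op 0.0133
shift [-0.1286  0.0248  0.0137] az -0.0667 tilt ax,ay [ 25.   16.  -20.3   0.  -53.6 -89. ]
```

```bash
python3 -m handwheel '[[[0.0268,0.0012,0],[0,0,0.0139]],[[0.0534,0.0047,0],[0,0,0.0278]],[[0.0796,0.0105,0],[0,0,0.0417]],[[0.1052,0.0185,0],[0,0,0.0556]],[[0.1152,0.0224,0],[0,0,0.0611]]]'
python3 -m handwheel '[[[0,0,0],[0,0,0]],[[0,0,0],[0,0,0]]]'; python3 p.py .586 .033 .136 140
python3 - <<'E'
from h import *
s,K,R,t=cam("scene"); s2,K2,R2,t2=cam("top")
np.savez("scene1.npz",c=s["color"],z=s["z_map"],K=K,R=R,t=t);np.savez("top1.npz",c=s2["color"],z=s2["z_map"],K=K2,R=R2,t=t2)
a=cv2.resize(s["color"][225:265,320:370],None,fx=8,fy=8,interpolation=cv2.INTER_CUBIC)
b=cv2.resize(s2["color"][135:185,265:315],None,fx=8,fy=8,interpolation=cv2.INTER_CUBIC)
cv2.imwrite("pics/f1.png",np.hstack([np.pad(a,((0,80),(0,0),(0,0))),b])[...,::-1])
E
```

```text
clock: 8.77
tool_pos: [0.5645, 0.0761, 0.1384]
orientation: [179.9, 0.0, 94.0]
force: [3.6, -3.6, -3.2]
opening: 0.0133
clock: 8.93
tool_pos: [0.5645, 0.0762, 0.1384]
orientation: [179.9, -0.0, 94.3]
force: [3.7, 1.2, -2.9]
opening: 0.0134
clock 8.93 pos [0.5645 0.0762 0.1384] rpy [ 1.7993e+02 -3.0000e-02  9.4340e+01] F [ 3.7  1.2 -2.9] M [ 0.14 -1.27 -0.11] op 0.0134
shift [-0.2235  0.0909  0.012 ] az -0.1268 tilt ax,ay [  27.4   15.7  -20.7    0.   -53.5 -113. ]
```

View pics/f1.png

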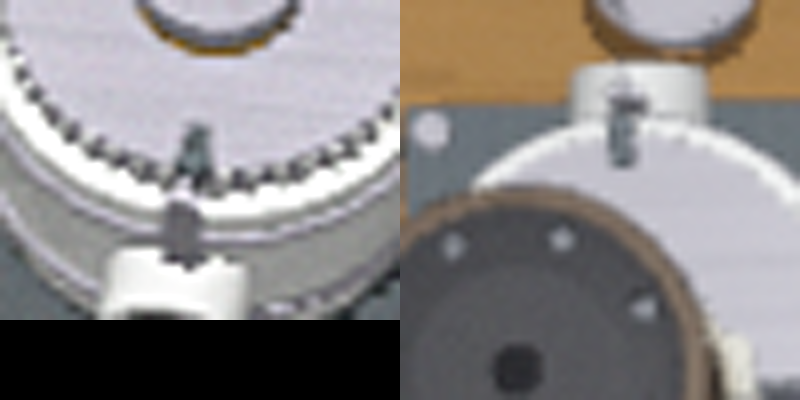

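The pointer is nearly at the clip. In the top half the strip is at (622,105-165) and the fin at about (628,100). In the scene half the strip runs (199,128) to (190,188) and the clip's centre is at (183,228). I'll work out the residual angle.

```bash
python3 - <<'E'
from h import *
a=np.load("top1.npz");b=np.load("scene1.npz")
ca=(a["K"],a["R"],a["t"]);cb=(b["K"],b["R"],b["t"])
T=lambda x,y,z:atz(*ca,265+(x-400+.5)/8-.5,135+(y+.5)/8-.5,z)
S=lambda x,y,z:atz(*cb,320+(x+.5)/8-.5,225+(y+.5)/8-.5,z)
# per-camera axis offset via hub/washer edge unknown: use C and also per camera shift
for n,p in [("ptrT in",T(622,160,.119)),("ptrT tip",T(622,112,.119)),("mkT",T(628,100,.126)),("ptrS in",S(199,128,.119)),("ptrS tip",S(190,186,.119)),("mkS top",S(183,202,.126)),("mkS bot",S(186,262,.098))]:
    for C in ([.625,.080],[.6235,.079],[.6275,.0815]):
        d=p[:2]-C; print(n,p.round(4),"r",np.hypot(*d).round(4),"ang",np.degrees(np.arctan2(d[1],d[0])).round(2),end=" | ")
    print()
# predicted pixels in crop for pointer yaw & marker
C=np.array([.625,.080])
for yaw in (2,3,4):
    y=np.radians(yaw);u=np.array([np.cos(y),np.sin(y)])
    for r,z in((.06,.119),(.083,.119),(.09,.126),(.09,.10)):
        P=[*(C+r*u),z];q=(proj(*cb,P)-[320,225]+.5)*8-.5;w=(proj(*ca,P)-[265,135]+.5)*8-.5+[400,0]
        print(yaw,r,z,"S",q.round(0),"T",w.round(0))
E
```

```text
ptrT in [0.6883 0.0834 0.119 ] r 0.0634 ang 3.07 | ptrT in [0.6883 0.0834 0.119 ] r 0.065 ang 3.88 | ptrT in [0.6883 0.0834 0.119 ] r 0.0609 ang 1.79 | 
ptrT tip [0.7058 0.0836 0.119 ] r 0.0809 ang 2.56 | ptrT tip [0.7058 0.0836 0.119 ] r 0.0824 ang 3.21 | ptrT tip [0.7058 0.0836 0.119 ] r 0.0783 ang 1.55 | 
mkT [0.709 0.081 0.126] r 0.084 ang 0.68 | mkT [0.709 0.081 0.126] r 0.0855 ang 1.34 | mkT [0.709 0.081 0.126] r 0.0815 ang -0.36 | 
ptrS in [0.6884 0.084  0.119 ] r 0.0635 ang 3.65 | ptrS in [0.6884 0.084  0.119 ] r 0.0651 ang 4.44 | ptrS in [0.6884 0.084  0.119 ] r 0.0609 ang 2.39 | 
ptrS tip [0.712  0.0847 0.119 ] r 0.0871 ang 3.09 | ptrS tip [0.712  0.0847 0.119 ] r 0.0886 ang 3.69 | ptrS tip [0.712  0.0847 0.119 ] r 0.0845 ang 2.17 | 
mkS top [0.7231 0.0839 0.126 ] r 0.0982 ang 2.3 | mkS top [0.7231 0.0839 0.126 ] r 0.0998 ang 2.84 | mkS top [0.7231 0.0839 0.126 ] r 0.0957 ang 1.46 | 
mkS bot [0.7283 0.0866 0.098 ] r 0.1035 ang 3.63 | mkS bot [0.7283 0.0866 0.098 ] r 0.1051 ang 4.13 | mkS bot [0.7283 0.0866 0.098 ] r 0.1009 ang 2.87 | 
2 0.06 0.119 S [195. 119.] T [626. 169.]
2 0.083 0.119 S [187. 175.] T [624. 106.]
2 0.09 0.126 S [185. 181.] T [622.  83.]
2 0.09 0.1 S [182. 224.] T [627.  96.]
3 0.06 0.119 S [198. 119.] T [623. 169.]
3 0.083 0.119 S [191. 176.] T [620. 106.]
3 0.09 0.126 S [189. 182.] T [618.  84.]
3 0.09 0.1 S [187. 224.] T [623.  96.]
4 0.06 0.119 S [201. 120.] T [620. 170.]
4 0.083 0.119 S [195. 176.] T [616. 106.]
4 0.09 0.126 S [194. 182.] T [614.  84.]
4 0.09 0.1 S [192. 225.] T [619.  96.]
```

Pointer is about 3°, marker about 2°: I'll turn another 1.2°, then release.

```bash
python3 -m handwheel '[[[0.0064,0,0],[0,0,0.0033]],[[0.0064,0,0],[0,0,0.0033]],[[0.0064,0,0],[0,0,0.0033]]]'; python3 p.py .586 .033 .136 140
python3 -m handwheel '[[[0,0,0],[0,0,0]],[[0,0,0],[0,0,0]],[[0,0,0],[0,0,0]],[[0,0,0],[0,0,0]]]' 0.2; python3 p.py .586 .033 .136 140
python3 -m handwheel '[[[0,0,-0.15],[0,0,0]],[[0,0,-0.3],[0,0,0]],[[0,0,-0.42],[0,0,0]],[[0,0,-0.42],[0,0,0]]]'
python3 -m handwheel '[[[0,-0.2,0],[0,0,0]],[[0,-0.4,0],[0,0,0]],[[0,-0.5,0],[0,0,0]],[[0,-0.5,0],[0,0,0]],[[0,-0.5,0],[0,0,0]]]'
python3 - <<'E'
from h import *
import fit; fit.fit((.625,.08))
s,K,R,t=cam("scene"); s2,K2,R2,t2=cam("top")
a=cv2.resize(s["color"][200:260,320:370],None,fx=8,fy=8,interpolation=cv2.INTER_CUBIC)
b=cv2.resize(s2["color"][135:195,265:315],None,fx=8,fy=8,interpolation=cv2.INTER_CUBIC)
cv2.imwrite("pics/g1.png",np.hstack([a,b])[...,::-1])
E
```

```text
clock: 9.28
tool_pos: [0.5644, 0.0772, 0.1384]
orientation: [179.9, -0.0, 93.0]
force: [4.6, -0.3, -3.6]
opening: 0.0131
clock 9.28 pos [0.5644 0.0772 0.1384] rpy [179.93  -0.    93.02] F [ 4.6 -0.3 -3.6] M [-0.4  -1.91 -0.06] op 0.0131
shift [-0.2263  0.0961  0.012 ] az -0.1305 tilt ax,ay [  27.5   15.7  -20.7    0.   -53.5 -114.5]
clock: 9.62
tool_pos: [0.5633, 0.0771, 0.1381]
orientation: [-180.0, 0.0, 93.0]
force: [0.9, 0.7, -0.4]
opening: 0.0331
clock 9.62 pos [0.5633 0.0771 0.1381] rpy [-1.7996e+02  1.0000e-02  9.2980e+01] F [ 0.9  0.7 -0.4] M [-0.02 -0.05  0.  ] op 0.0331
shift [-0.2263  0.1019  0.0105] az -0.1306 tilt ax,ay [  27.5   15.7  -20.8   -0.   -53.5 -114.5]
clock: 9.95
tool_pos: [0.566, 0.0778, 0.2277]
orientation: [179.6, -0.1, 93.0]
force: [1.2, 0.6, 0.3]
opening: 0.0351
clock: 10.37
tool_pos: [0.4631, 0.0721, 0.2228]
orientation: [179.9, -0.0, 93.0]
force: [0.8, 1.0, -1.1]
opening: 0.035
top bar 97 mean [0.6244 0.0786 0.1598] ang 112.8 rect [0.6244 0.0792] [0.0161 0.0577] 19.5
  pin 20 [0.5626 0.0766 0.1536]
  disc [0.6325 0.0743] 0.08696133643388748
scene bar 115 mean [0.6281 0.0812 0.158 ] ang 112.6 rect [0.6262 0.0803] [0.0193 0.0559] 14.5
  pin 22 [0.5658 0.0789 0.1525]
  disc [0.6333 0.0834] 0.08534134179353714
```

View pics/g1.png

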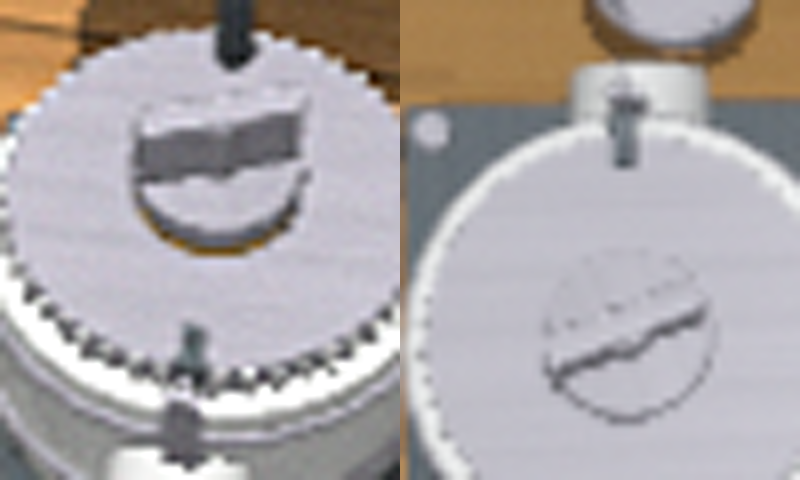

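The strip now points into the clip in both halves: top strip x≈625, clip x≈628, and scene strip (195,325) to (188,382), clip (182,425). That matches the projection for about 2°. Back to the lock ring (bar at 112.7°).

```bash
python3 -m handwheel '[[[0,0.2,0],[0,0,-0.019]],[[0,0.4,0],[0,0,-0.038]],[[0,0.6,0],[0,0,-0.057]],[[0,0.75,0],[0,0,-0.076]],[[0,0.8,0],[0,0,-0.095]]]'
python3 -m handwheel '[[[0,0,0],[0,0,-0.019]],[[0,0,0],[0,0,-0.038]],[[0,0,0],[0,0,-0.057]],[[0,0,0],[0,0,-0.076]],[[0,0,0],[0,0,-0.095]]]'
python3 -m handwheel '[[[0,0,0],[0,0,-0.019]],[[0,0,0],[0,0,-0.038]],[[0,0,0],[0,0,-0.057]],[[0,0,0],[0,0,-0.076]],[[0,0,0],[0,0,-0.095]]]'
python3 -m handwheel '[[[0,0,0],[0,0,-0.019]],[[0,0,0],[0,0,-0.02]],[[0,0,0],[0,0,-0.02]]]';python3 p.py .625 .080 .149 203
```

```text
clock: 10.98
tool_pos: [0.6279, 0.0802, 0.2199]
orientation: [-179.9, 0.0, 127.4]
force: [0.1, 0.9, 0.2]
opening: 0.0349
clock: 11.4
tool_pos: [0.6243, 0.0801, 0.2209]
orientation: [-179.9, -0.1, 161.7]
force: [0.3, -0.7, 0.0]
opening: 0.0349
clock: 11.82
tool_pos: [0.6243, 0.0802, 0.2211]
orientation: [-180.0, -0.1, -164.1]
force: [0.9, 0.6, -0.1]
opening: 0.035
clock: 12.07
tool_pos: [0.6241, 0.0802, 0.2213]
orientation: [-180.0, -0.1, -157.4]
force: [0.0, -0.7, -0.2]
opening: 0.0351
clock 12.07 pos [0.6241 0.0802 0.2213] rpy [-1.8000e+02 -7.0000e-02 -1.5744e+02] F [ 0.  -0.7 -0.2] M [ 0.    0.17 -0.02] op 0.0351
shift [-0.0039 -0.0028  0.3616] az -0.0012 tilt ax,ay [ 25.1  17.   -7.   -0.  -66.1  -2.5]
```

```bash
python3 -m handwheel '[[[-0.004,-0.003,0.15],[0,0,0]],[[-0.004,-0.003,0.28],[0,0,0]],[[-0.004,-0.003,0.36],[0,0,0]],[[-0.004,-0.003,0.36],[0,0,0]],[[-0.004,-0.003,0.36],[0,0,0]]]';python3 p.py .625 .080 .149 203
python3 -m handwheel '[[[0,0,0],[0,0,0]],[[0,0,0],[0,0,0]],[[0,0,0],[0,0,0]],[[0,0,0],[0,0,0]],[[0,0,0],[0,0,0]]]' 1;python3 p.py .625 .080 .149 203
```

```text
clock: 12.48
tool_pos: [0.6247, 0.0799, 0.1496]
orientation: [-180.0, -0.1, -157.4]
force: [-1.1, 0.4, 1.3]
opening: 0.0348
clock 12.48 pos [0.6247 0.0799 0.1496] rpy [-1.7998e+02 -1.0000e-01 -1.5740e+02] F [-1.1  0.4  1.3] M [0.01 0.14 0.02] op 0.0348
shift [-0.0016 -0.0002  0.003 ] az -0.0011 tilt ax,ay [ 25.   20.4 -12.1   0.  -57.6  -2.4]
clock: 12.9
tool_pos: [0.6246, 0.0801, 0.1509]
orientation: [-180.0, 0.0, -157.2]
force: [-1.4, 0.3, 2.8]
opening: 0.0118
clock 12.9 pos [0.6246 0.0801 0.1509] rpy [-1.8000e+02  3.0000e-02 -1.5725e+02] F [-1.4  0.3  2.8] M [-0.05  0.82  0.06] op 0.0118
shift [-0.0015 -0.0014  0.0094] az -0.0007 tilt ax,ay [ 25.   20.2 -12.1   0.  -57.6  -2.3]
```

```bash
cat > r.py <<'E'
from h import *
o=get_obs();print("t",round(o["clock"],2),"pos",o["tool_pos"].round(4),"yaw",o["orientation"][2].round(2),"F",o["force"].round(1),"M",o["moment"].round(2),"op",round(o["opening"],4),"tau6",o["tau"][5].round(3))
E
python3 -m handwheel '[[[0,0,0],[0,0,0.016]],[[0,0,0],[0,0,0.032]],[[0,0,0],[0,0,0.048]],[[0,0,0],[0,0,0.064]],[[0,0,0],[0,0,0.08]]]' >/dev/null;python3 r.py
python3 -m handwheel '[[[0,0,0],[0,0,0.01]],[[0,0,0],[0,0,0.02]],[[0,0,0],[0,0,0.03]]]'>/dev/null;python3 r.py
python3 -m handwheel '[[[0,0,0],[0,0,0.01]],[[0,0,0],[0,0,0.02]],[[0,0,0],[0,0,0.03]]]'>/dev/null;python3 r.py
```

```text
t 13.32 pos [0.6247 0.0802 0.1501] yaw 173.67 F [ 1.8  0.4 -2.3] M [-0.19 -0.57  0.1 ] op 0.0119 tau6 1.86
t 13.57 pos [0.6248 0.0802 0.1498] yaw 162.98 F [ 1.5  0.  -5.5] M [-0.18 -0.85  0.11] op 0.012 tau6 1.101
t 13.82 pos [0.6248 0.0802 0.1496] yaw 152.18 F [ 2.9 -1.7 -7.7] M [-0.26 -1.25  0.2 ] op 0.0115 tau6 1.11
```

```bash
python3 -m handwheel '[[[0,0,0.004],[0,0,0.007]],[[0,0,0.004],[0,0,0.014]]]' >/dev/null;python3 r.py
python3 -m handwheel '[[[0,0,0],[0,0,0.007]],[[0,0,0],[0,0,0.014]]]'>/dev/null;python3 r.py
python3 -m handwheel '[[[0,0,0],[0,0,0.007]],[[0,0,0],[0,0,0.014]]]'>/dev/null;python3 r.py
python3 -m handwheel '[[[0,0,0],[0,0,0.007]],[[0,0,0],[0,0,0.014]]]'>/dev/null;python3 r.py
```

```text
t 13.98 pos [0.6249 0.0801 0.1494] yaw 147.19 F [ 1.3 -0.1 -2.7] M [-0.28 -0.6   0.13] op 0.0121 tau6 0.676
t 14.15 pos [0.6249 0.0801 0.1493] yaw 142.16 F [ 1.1 -0.4 -2. ] M [-0.32 -0.76  0.2 ] op 0.0116 tau6 0.64
t 14.32 pos [0.625  0.0801 0.1492] yaw 137.14 F [ 2.3 -1.2 -3.2] M [-0.33 -0.78  0.34] op 0.0116 tau6 0.527
t 14.48 pos [0.625  0.0801 0.1492] yaw 132.11 F [ 2.4 -0.8 -3.1] M [-0.36 -0.93  0.45] op 0.0118 tau6 0.419
```

```bash
python3 -m handwheel '[[[0,0,0],[0,0,0.006]]]' >/dev/null;python3 r.py
python3 -m handwheel '[[[0,0,0],[0,0,0.006]]]' >/dev/null;python3 r.py
python3 -m handwheel '[[[0,0,0],[0,0,0.006]]]' >/dev/null;python3 r.py
```

```text
t 14.57 pos [0.625  0.0801 0.1492] yaw 129.94 F [ 2.9 -1.1 -3.7] M [-0.42 -0.96  0.51] op 0.0119 tau6 0.139
t 14.65 pos [0.625  0.0801 0.1491] yaw 127.81 F [ 2.4 -0.9 -3.8] M [-0.47 -0.97  0.52] op 0.0119 tau6 0.182
t 14.73 pos [0.625  0.08   0.1491] yaw 125.65 F [ 2.3 -1.  -4. ] M [-0.45 -1.02  0.62] op 0.0118 tau6 0.159
```

```bash
python3 -m handwheel '[[[0,0,0],[0,0,0.005]],[[0,0,0],[0,0,0.009]]]' >/dev/null;python3 r.py
python3 -m handwheel '[[[0,0,0],[0,0,0]]]' >/dev/null;python3 r.py
```

```text
t 14.9 pos [0.625  0.0801 0.1491] yaw 122.43 F [ 3.1 -1.8 -4.1] M [-0.45 -1.09  0.65] op 0.0121 tau6 -0.285
t 14.98 pos [0.625  0.0801 0.1491] yaw 122.46 F [ 3.3 -1.  -5.5] M [-0.56 -1.35  0.66] op 0.0123 tau6 -1.123
```

Torque has reached 0.65 N m, about 0.45 to 0.5 rad past the touch (felt near yaw 147 to 151°). Releasing and retreating.

```bash
python3 -m handwheel '[[[0,0,0],[0,0,0]],[[0,0,0],[0,0,0]],[[0,0,0],[0,0,0]],[[0,0,0],[0,0,0]]]' 0.45 >/dev/null;python3 r.py
python3 -m handwheel '[[[0,0,-0.15],[0,0,0]],[[0,0,-0.3],[0,0,0]],[[0,0,-0.45],[0,0,0]],[[0,0,-0.45],[0,0,0]]]'>/dev/null
python3 -m handwheel '[[[0.35,-0.35,0],[0,0,0]],[[0.7,-0.7,0],[0,0,0]],[[0.7,-0.7,0],[0,0,0]],[[0.7,-0.7,0],[0,0,0]],[[0.7,-0.7,0],[0,0,0]]]'>/dev/null;python3 r.py
python3 - <<'E'
from h import *
import fit; fit.fit((.625,.08))
s,K,R,t=cam("scene"); s2,K2,R2,t2=cam("top")
a=cv2.resize(s["color"][200:260,320:370],None,fx=8,fy=8,interpolation=cv2.INTER_CUBIC)
b=cv2.resize(s2["color"][135:195,265:315],None,fx=8,fy=8,interpolation=cv2.INTER_CUBIC)
cv2.imwrite("pics/i1.png",np.hstack([a,b])[...,::-1])
cv2.imwrite("pics/i2.png",s2["color"][...,::-1])
E
```

```text
t 15.32 pos [0.6245 0.0802 0.1497] yaw 122.49 F [ 0.4  0.  -0.1] M [-0.02  0.01 -0.01] op 0.0241 tau6 0.005
t 16.07 pos [0.4286 0.1227 0.2392] yaw 122.46 F [-0.8  0.9  1. ] M [ 0.16  0.11 -0.06] op 0.0245 tau6 1.038
top bar 93 mean [0.6245 0.0791 0.1574] ang 35.0 rect [0.6248 0.0784] [0.0564 0.0163] 40.3
  pin 20 [0.5627 0.0766 0.1532]
  disc [0.629  0.0822] 0.0859813317656517
scene bar 100 mean [0.6282 0.0815 0.1567] ang 34.6 rect [0.625  0.0808] [0.0589 0.0171] 29.5
  pin 24 [0.5662 0.0793 0.1523]
  disc [0.6332 0.0847] 0.08582060039043427
```

View pics/i1.png

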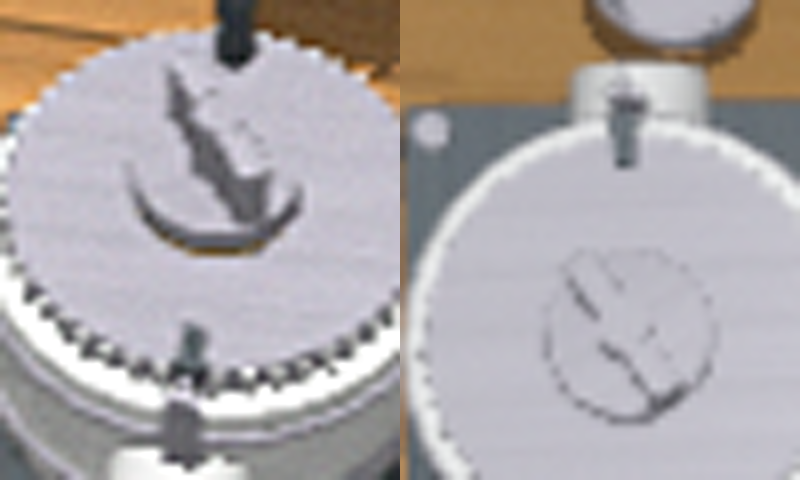

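View pics/i2.png

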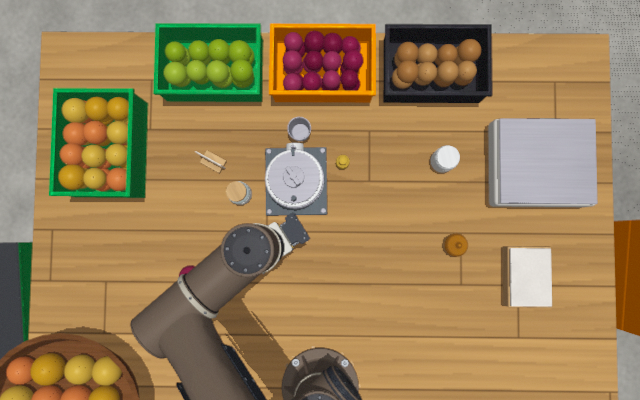

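The strip still points into the clip, and everything around the portioner is in place. The bar reads 34.8° against 32.5° on the tool, so it lagged a little. A fit of the torque readings (slope about 1.25 N m/rad, touch at 147.5°) puts the ring only just inside the firm range, at about 0.41 rad. I'll regrip and add about 2.5°.

```bash
python3 -m handwheel '[[[-0.35,0.35,0],[0,0,0]],[[-0.7,0.7,0],[0,0,0]],[[-0.7,0.7,0],[0,0,0]],[[-0.7,0.7,0],[0,0,0]],[[-0.7,0.7,0],[0,0,0]]]' 0.4 >/dev/null
python3 -m handwheel '[[[0,0,0],[0,0,0]],[[0,0,0],[0,0,0]]]' >/dev/null;python3 p.py .625 .080 .149 122.5
```

```text
clock 16.85 pos [0.6267 0.0787 0.2368] rpy [-1.7981e+02 -2.0000e-02  1.2231e+02] F [-0.3  0.1 -0. ] M [ 0.06  0.04 -0.03] op 0.0261
shift [ 0.0101 -0.0035  0.439 ] az -0.0005 tilt ax,ay [ 24.8  16.7  -5.3   0.  -68.1 -82.5]
```

```bash
python3 -m handwheel '[[[0.006,0,0.15],[0,0,0]],[[0.006,0,0.3],[0,0,0]],[[0.006,0,0.43],[0,0,0]],[[0.006,0,0.435],[0,0,0]],[[0.006,0,0.435],[0,0,0]]]' >/dev/null;python3 p.py .625 .080 .149 122.5
python3 -m handwheel '[[[0,0,0],[0,0,0]],[[0,0,0],[0,0,0]],[[0,0,0],[0,0,0]],[[0,0,0],[0,0,0]]]' 1 >/dev/null;python3 r.py
python3 -m handwheel '[[[0,0,0],[0,0,0.0035]]]' >/dev/null;python3 r.py
python3 -m handwheel '[[[0,0,0],[0,0,0.0035]]]' >/dev/null;python3 r.py
```

```text
clock 17.27 pos [0.6232 0.0807 0.1515] rpy [-1.7982e+02 -1.0000e-02  1.2249e+02] F [ 1.  -0.3  1.2] M [ 0.02 -0.01 -0.03] op 0.0265
shift [-0.0076  0.0057  0.0123] az -0.0 tilt ax,ay [ 25.2  20.2 -12.1   0.  -57.8 -82.7]
t 17.6 pos [0.6257 0.0807 0.1547] yaw 122.54 F [ 3.2 -4.6 -0.1] M [-1.62 -1.3   0.36] op 0.012 tau6 -0.41
t 17.68 pos [0.6257 0.0807 0.1547] yaw 121.3 F [ 3.4 -4.6  1.6] M [-1.5  -1.21  0.55] op 0.0121 tau6 0.296
t 17.77 pos [0.6257 0.0807 0.1547] yaw 119.98 F [ 2.7 -4.2  0.1] M [-1.55 -1.18  0.64] op 0.0123 tau6 -0.137
```

```bash
python3 -m handwheel '[[[0,0,0],[0,0,0.0035]]]' >/dev/null;python3 r.py
python3 -m handwheel '[[[0,0,0],[0,0,0.0035]]]' >/dev/null;python3 r.py
```

```text
t 17.85 pos [0.6257 0.0806 0.1546] yaw 118.72 F [ 4.  -4.9  0.4] M [-1.61 -1.29  0.52] op 0.0122 tau6 -0.068
t 17.93 pos [0.6257 0.0806 0.1546] yaw 117.45 F [ 4.3 -5.   1.3] M [-1.68 -1.32  0.65] op 0.0128 tau6 -0.21
```

The jaws are starting to slip (opening 12.8 mm), so I'll release and measure how far the bar actually moved.

```bash
python3 -m handwheel '[[[0,0,0],[0,0,0]],[[0,0,0],[0,0,0]],[[0,0,0],[0,0,0]],[[0,0,0],[0,0,0]]]' 0.45 >/dev/null;python3 r.py
python3 -m handwheel '[[[0,0,-0.15],[0,0,0]],[[0,0,-0.3],[0,0,0]],[[0,0,-0.42],[0,0,0]],[[0,0,-0.42],[0,0,0]]]'>/dev/null
python3 -m handwheel '[[[0.35,-0.35,0],[0,0,0]],[[0.7,-0.7,0],[0,0,0]],[[0.7,-0.7,0],[0,0,0]],[[0.7,-0.7,0],[0,0,0]],[[0.7,-0.7,0],[0,0,0]]]'>/dev/null;python3 r.py
cat > bar.py <<'E'
from h import *
# render-compare: fit bar yaw by matching PCA of top-layer points with a synthetic bar box sampled through the same camera
def synth(K,R,t,C,yaw,ztop):
    y=np.radians(yaw);ux=np.array([np.cos(y),np.sin(y)]);uy=np.array([-ux[1],ux[0]]);c=-R.T@t
    v,u=np.mgrid[:400,:640]; d=np.stack([u,v,np.ones_like(u)],-1)@np.linalg.inv(K).T@R
    o=np.array([(c[:2]-C)@ux,(c[:2]-C)@uy,c[2]]); D=np.stack([d[...,:2]@ux,d[...,:2]@uy,d[...,2]],-1)
    lo=np.array([-.029,-.006,ztop-.03]);hi=np.array([.029,.006,ztop])
    a=(lo-o)/D;b=(hi-o)/D; tn=np.minimum(a,b).max(-1);tf=np.maximum(a,b).min(-1); m=tn<tf
    return (c+d*tn[...,None])[m]
def pca(q,C):
    r=np.hypot(*(q[:,:2]-C).T); q=q[(q[:,2]>.150)&(q[:,2]<.17)&(r<.036)]
    w=np.linalg.svd(q[:,:2]-q[:,:2].mean(0),full_matrices=False)[2][0]; return np.degrees(np.arctan2(w[1],w[0]))%180,len(q)
C=np.array([.625,.08])
for n in("top","scene"):
    s,K,R,t=cam(n);P=cloud(s,K,R,t).reshape(-1,3);a,k=pca(P[np.isfinite(P).all(1)],C)
    print(n,"meas",round(a,2),k,[(y,*np.round(pca(synth(K,R,t,C,y,zt),C),2)) for y,zt in((28,.158),(30,.158),(32,.158),(34,.158),(61,.159),(112.7,.160))])
E
python3 bar.py
```

```text
t 18.27 pos [0.624  0.0814 0.1529] yaw 117.45 F [-0.6 -0.3 -0.6] M [ 0.06  0.04 -0.  ] op 0.0236 tau6 0.001
t 19.02 pos [0.4326 0.1409 0.2362] yaw 117.44 F [0.4 0.9 0.3] M [ 0.18  0.06 -0.01] op 0.0241 tau6 1.077
top meas 32.56 94 [(28, np.float64(28.0), np.float64(90.0)), (30, np.float64(30.09), np.float64(90.0)), (32, np.float64(32.19), np.float64(89.0)), (34, np.float64(34.15), np.float64(87.0)), (61, np.float64(61.3), np.float64(94.0)), (112.7, np.float64(112.71), np.float64(97.0))]
scene meas 32.02 95 [(28, np.float64(28.73), np.float64(93.0)), (30, np.float64(29.44), np.float64(95.0)), (32, np.float64(32.9), np.float64(97.0)), (34, np.float64(34.54), np.float64(96.0)), (61, np.float64(61.02), np.float64(112.0)), (112.7, np.float64(113.03), np.float64(121.0))]
```

The camera shows the bar at 32.3° (it was 34.8°), which is about 0.44 rad past the touch at about 0.65 N m, well inside the firm range. One last numeric check of the dial, then I hand in.

```bash
python3 - <<'E'
from h import *
import fit; fit.fit((.625,.08))
s,K,R,t=cam("top");a=np.load("top0.npz")["c"].astype(int);d=np.abs(s["color"].astype(int)-a).max(2)
for n,(u,v) in dict(jar=(238,192),weight=(343,161),scoop=(299,129),card=(210,160),tin=(445,159),onionb=(456,245)).items(): print(n,int((d[v-14:v+14,u-14:u+14]>60).sum()))
print(get_obs()["clock"]); close_job()
E
```

```text
top bar 94 mean [0.6244 0.0791 0.1576] ang 32.599999999999994 rect [0.6245 0.0787] [0.0577 0.0164] 26.9
  pin 20 [0.5626 0.0765 0.1546]
  disc [0.6308 0.0791] 0.08380627632141113
scene bar 95 mean [0.628  0.0812 0.1571] ang 32.1 rect [0.6251 0.0809] [0.0597 0.0162] 33.9
  pin 20 [0.5649 0.0788 0.1523]
  disc [0.6333 0.0807] 0.08514928817749023
jar 0
weight 0
scoop 0
card 0
tin 0
onionb 0
19.2667
the job is handed in; nothing more can be done
```

The portion size is changed and the job is handed in at 19.3 s. The pointer is on the marker clip and the lock ring is tight again.

- **Loosening:** I turned the lock ring about 0.91 rad counter-clockwise, and the dial then moved with little force.
- **Dial:** I turned it about 48° clockwise by its pin. In both cameras the pointer lines up with the clip to within roughly 1°. The pin had not moved in the last check after tightening.
- **Tightening:** I felt the lock ring touch the washer at about 147.5° of tool yaw. I estimate it ended about 0.44 rad past that, at 0.65 N m while turning.
- **Surroundings:** The top camera shows the jar, weight, scoop, card, tin and brown onion unchanged. The arm hid the red onion in the closing picture, so I did not check it. The arm was never close to it.

**Disagreements:**
- After the first tightening the bar had lagged the gripper by about 2.3°, so I regripped and added 2.5°. The jaws were starting to slip by then, so the final torque may read slightly low.
- The torque climbed at about 1.25 to 1.35 N m per rad rather than 1. Taking the stated 1 N m per rad instead puts the ring about 0.53 rad past the touch. Both figures are within the firm range of 0.4 to 0.55 rad.

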